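# Unclip the probe and hang it behind the keeper

### The job

Take the probe out of its stand by snapping it forward through the mouth of the blue spring clip (do not slide it up lengthwise), then hang it by the window in its handle on the steel peg of the other stand, whose height on its post changes from time to time: push it gently on past the orange drop keeper, which the probe lifts, until the keeper has fallen shut in front of it and the probe hangs freely upright. Do not drop it, and leave the glassware, the bottle and the jar where they stand.

Things in the scene. Friction and masses are not known exactly. Their poses are not given: they have to be found in the camera images.
- probe_eye (a point): Centre of the window in the probe's flat blue handle; own z up, same after a half turn about z. Handle: 34 mm wide along y, 14 mm thick along x, from 20 mm below to 55 mm above this point. The window goes through along x, 20.8 mm wide (y), 24 mm high (12 mm above and below this point); above it the handle is a solid block. Pulled sideways it tends to tip in the fingers: hold it firmly and low.
- probe: The loose probe, 175 mm long, about 0.14 kg; origin at its lower tip, z up along it, window centre 120 mm up. Clear foot 16 mm across up to 52 mm, round grey body 26 mm across (held by the clip) from 52 to 100 mm, blue handle above. It starts upright in the clip, foot on a small ledge, its x turned up to 0.35 rad from the clip's x.
- clip_axis (a point): Centre of the sprung C-clip, 132 mm above the bench, on the axis of the round body it holds. Its -x points forward, out of the open mouth; z up. The blue jaws (26 mm high, 40 mm wide over all, 20 mm forward of this point) spring open sideways; the pull builds up to about 10 to 15 N within 10 mm, then lets go; 35 mm forward the probe is clear. At the start the window centre is 38 mm above this point.
- clip_stand: Probe stand, fixed to the bench; origin under its rod, which stands 60 mm behind the clip's axis; x and z as the clip's. White base plate 140 by 120 mm; nothing of it is higher than 165 mm. The ledge under the probe's tip has its top at 50 mm and ends 20 mm in front of the clip's axis.
- hang_stand: Hanging stand, fixed to the bench; origin under its post (30 mm wide, 216 mm high), z up. A level steel peg, 9 mm across, points forward (-x) over the origin's x axis to its rounded tip 118 mm in front. Its black clamp holds it firmly anywhere on the post: the peg's axis is 165 to 205 mm above the bench, different each time and not in the readings, so look or feel for it. Base plate 150 by 120 mm.
- clamp_face (a point): On the hanging stand (not on the peg), 16 mm in front of the post's middle and 190 mm above the bench: straight above or below the place where the peg leaves its black clamp (32 mm deep, 44 mm wide, 26 mm high). From here the peg runs 102 mm in -x. Hung, the window's upper edge rests on the peg: window centre 7.5 mm below the peg's axis. Good final place: window centre 34 to 46 mm in front of this point.
- keeper (a joint): Angle of the orange drop keeper: 0 hanging down (shut), up to 1.35 rad. Hinged in the peg, 13 mm behind its tip (105 mm in front of the post's middle), it reaches 32 mm below the peg's axis; 8 mm wide, 5 mm thick, 15 g. It swings only inwards and up, towards the post, pushed by the window's lower edge, and falls shut by itself once the window centre is about 40 mm behind its hinge.
- flask_mid (a point): Middle of a glass conical flask, 76 mm across its foot, 115 mm high (this point 57 mm up); stands loose on the bench in front.
- beaker_mid (a point): Middle of a glass beaker 64 mm across and 75 mm high (this point 37 mm up), loose.
- bottle_mid (a point): Middle of a white plastic bottle with a green cap, 64 mm across, 150 mm high (this point 75 mm up), loose.
- dish_center (a point): Middle of a flat glass dish 70 mm across and 16 mm high, loose.
- jar_mid (a point): Middle of an amber jar with a blue lid, 56 mm across and 85 mm high (this point 42 mm up), loose.
Things that resemble listed ones, but are neither listed nor needed, are in the scene too. Leave any yellow look-alike of the probe alone.

How it is judged:
On the way, in this order (a step that is already met when the one before it is completed fails the run):
1. the probe has come out through the mouth of the clip, more than 30 mm forward, at about its own height (x of probe_eye in the frame of clip_axis between -0.2 and -0.03 m and y of probe_eye in the frame of clip_axis between -0.05 and 0.05 m and z of probe_eye in the frame of clip_axis between 0 and 0.085 m), for 0.02 s.
2. the peg is in the window and the keeper is lifted by the probe (value of joint keeper above 0.5 rad and x of probe_eye in the frame of hang_stand between -0.125 and -0.045 m and y of probe_eye in the frame of hang_stand between -0.02 and 0.02 m), for 0.02 s.
At the end, for the whole second after the job is handed in: The probe hangs on the peg by its window, resting on the hanging stand: window centre 20 to 83 mm in front of the post's middle, within 14 mm sideways of the peg, 145 to 210 mm above the bench, upright within 0.3 rad, the keeper shut in front (below 0.2 rad) (x of probe_eye in the frame of hang_stand between -0.083 and -0.02 m and y of probe_eye in the frame of hang_stand between -0.014 and 0.014 m and height (world z) of probe_eye between 0.145 and 0.21 m and contact force between probe and hang_stand above 0.4 N and value of joint keeper below 0.2 rad and angle between probe_eye's own z axis and vertical below 0.3 rad); the robot touches nothing.
It fails at once if the probe is slid up lengthwise in the clip (more than 25 mm while still in it) (z of probe_eye in the frame of clip_axis above 0.063 m and horizontal distance between probe_eye and clip_axis below 0.012 m).
It fails at once if the probe is dropped (height (world z) of probe_eye below 0.1 m).
It fails at once if the probe is pressed on the hanging stand or its keeper with more than 40 N (contact force between probe and hang_stand above 40 N).
It fails at once if the flask, beaker, bottle, dish or jar is moved by more than 30 mm (distance of any of flask_mid, beaker_mid, bottle_mid, dish_center, jar_mid from where it was at the start of the episode above 0.03 m).
It also fails if it takes over 66 s, if anything falls off the work surface, if the arm or the gripper's body presses on something with over 40 N, if the wrist force passes 120 N, or if a joint passes its speed limit or range.

### The arm

A 7-joint arm with a two-finger parallel gripper is mounted at the origin on the work surface. World frame = base frame: x ahead of the robot, y to its left, z up, the work surface at z = 0. Lengths are in m, angles in rad, forces in N, time in s.
With the tool pointing down it reaches from about 0.4 to 0.875 m from the base axis. Payload 6.5 kg.
Tool frame: the origin (TCP) lies midway between the tips of the shut fingers; the grasp point (between the pads) lies 19 mm behind it; z points along the fingers, y is the line along which they close (so a half turn about z gives the same grasp; the last joint's range is limited). The gripper opens to 88 mm and grips with 3 to 60 N. Pads are 18 mm wide; open, the fingers measure 123 mm over their backs; the gripper's body (75 mm by 187 mm) begins 45 mm behind the grasp point.
Start: joints at [1.257, 0.536, -0.004, 1.538, 0.003, 1.067, -0.071], TCP at [0.159, -0.63, 0.239] pointing down, gripper open.
Joint ranges: [-2.7, 2.7], [-0.37, 2.16], [-1.27, 1.26], [0.24, 2.4], [-1.31, 4.45], [0.19, 1.91], [-2.76, 2.76]. Speed limits (rad/s): [2.39, 2.39, 3.14, 3.14, 3.14, 3.14, 3.14].

### API

Orientations are given as a 3x3 rotation matrix whose columns are the frame's x, y, z axes.
In Python, from cell import observe, eyes, manip gives the robot as it stands. The module is installed in compiled form; this text tells all that it offers.
- The arm moves only by the tool apply_moves, never from a script. Its argument "moves" is a list of rows, each a list of 7 numbers: the shift along the tool's x, y, z in m, then the turn, a rotation vector about the tool's x, y, z in rad, then the opening, from 0 (shut) to 1 (fully open). A call has 1 to 5 rows; each row shifts and turns the commanded pose from where the row before left it, along the tool's axes as they then stand; what a row does not reach is not made up. A row lasts 1/8 s, in which the tool goes at most 62.5 mm and 10.7 degrees, less where a joint would pass 70% of its speed; a pose out of reach is approached as far as the arm can. A call with a gripper value outside its range is refused whole. The fingers move at their own pace and stop on an object; "force" is the grip in N (left out, the last holds). Time passes only in rows, so rows that do not move let the fingers close. It gives the time, the measured TCP pose, the force, the opening and the grip force at its end, in the units of the state.
- observe(): the state, without advancing time (a new reading comes with each control period).
- eyes.grab_frame(name): name is "side" or "top" or "wrist"; returns the picture (420x560x3 uint8, blue, green, red); there is no depth.
- eyes.camera_info(name): a dict with "vertical_fov" (degrees; the focal length in pixels is half the picture's height over the tangent of half this angle, whatever the lens; pixels are square), "cx", "cy" (the principal point, pixels), "R" (3x3) and "t" (3): a world point X has camera coordinates R X + t. Camera axes: x right, y down, z forward; pixel columns grow to the right and rows downward; lengths in m; the calibration is good to about 2 mm. A picture is of the moment at which its call begins: read the wrist's pose just before it. camera_info takes no time and is no camera call; for the wrist camera it gives the pose at the moment of the call.
- manip.job_done(): hands the job in; it is judged then, once.
The state is a dict: "clock": time; "joint_positions": joint angles; "dq": joint speeds; "effort": joint torques, N m; "eef_pos": TCP position; "ee_rot": TCP orientation; "wrist_force": force on the tool from outside, world axes, zero at the start; "ft_torque": the same for the moment, N m; "grip_width": opening from 0.0 (shut) to 1.0 (fully open); "grasp_force": force on a finger pad.
Only numpy, scipy, OpenCV 4.12 (cv2) and the standard library are available. Lean on these libraries where they do the work, as an engineer would, in place of code of your own. Each camera call takes 0.05 s, during which the arm holds its last target. There are 200 camera calls.

## Working session

There is one attempt and no reset: what is moved stays moved. The work goes in short steps, Python scripts to look and compute and a tool call to move; the robot and the scene stay as the last step left them, time stands still between calls to the robot, and variables do not carry over. Pictures are saved under pics/ and viewed, at most 10 in all, crops included, and the job is handed in when it is done.

Besides the shell and the picture viewer there is one more tool, called after "Request:" as name([rows], argument=value, ...), one row to a line, values as JSON. apply_moves: Moves the arm, as the interface text tells. Its arguments: {"type":"object","properties":{"moves":{"type":"array"},"force":{"type":"number"}},"required":["moves"]}

```bash
mkdir -p pics; cat > h.py <<'E'
import numpy as np, cv2
from cell import observe, eyes, manip
def cam(n):
    c=eyes.camera_info(n); R=np.array(c["R"]);t=np.array(c["t"]); f=210/np.tan(np.radians(c["vertical_fov"])/2)
    return R,t,f,c["cx"],c["cy"]
def ray(C,u,v):
    R,t,f,cx,cy=C; d=R.T@np.array([(u-cx)/f,(v-cy)/f,1]); return -R.T@t, d/np.linalg.norm(d)
def onz(C,u,v,z):
    o,d=ray(C,u,v); return o+d*(z-o[2])/d[2]
def tri(C1,p1,C2,p2):
    a,d=ray(C1,*p1); b,e=ray(C2,*p2)
    s=np.linalg.lstsq(np.c_[d,-e],b-a,rcond=None)[0]
    P,Q=a+d*s[0],b+e*s[1]; return (P+Q)/2,np.linalg.norm(P-Q)
def proj(C,X):
    R,t,f,cx,cy=C; p=R@np.array(X)+t; return np.array([cx+f*p[0]/p[2],cy+f*p[1]/p[2]])
E
python3 - <<'E'
from h import *
np.set_printoptions(precision=3,suppress=True)
for n in ["side","top","wrist"]:
    C=cam(n); im=eyes.grab_frame(n); cv2.imwrite(f"pics/{n}0.png",im); print(n,C[2:],-C[0].T@C[1],C[0].tolist())
    np.save(f"{n}0.npy",im)
s=observe();print(s["clock"],s["eef_pos"],s["ee_rot"])
E
```

```text
side (np.float64(401.18998443450783), 273.4431461741729, 211.7051216585023) [0.094 0.928 0.822] [[-0.8878006280202027, -0.4597374526027052, 0.021248989653838504], [-0.2773135874475079, 0.49753206260593097, -0.8219239751315699], [0.36729718090931085, -0.7355972548572101, -0.5692007199069672]]
top (np.float64(537.3378943237003), 274.5090431494999, 198.9334176783418) [ 0.303 -0.006  1.685] [[-0.02136013779757482, -0.9995833174011336, -0.019414841915734123], [-0.9847449591617594, 0.024389359409774936, -0.1722861705218535], [0.1726878974299385, 0.015438611366478361, -0.984855593150743]]
wrist (np.float64(321.81534850340813), 280.89689753594405, 209.52205235038912) [ 0.223 -0.614  0.383] [[0.24497060929663309, -0.9695292653141147, -0.0015505741882801832], [-0.9370217281541923, -0.23716700726845588, 0.2564022067577792], [-0.24895718818256898, -0.06135808310892074, -0.9665689339563072]]
0.15 [ 0.159 -0.63   0.238] [[ 0.969  0.245 -0.   ]
 [ 0.245 -0.969  0.001]
 [-0.    -0.001 -1.   ]]
```

View pics/side0.png

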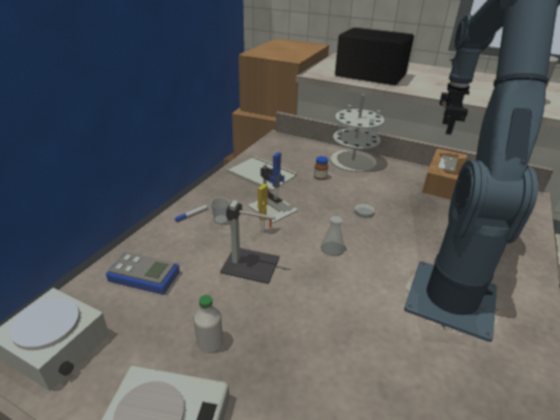

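View pics/top0.png

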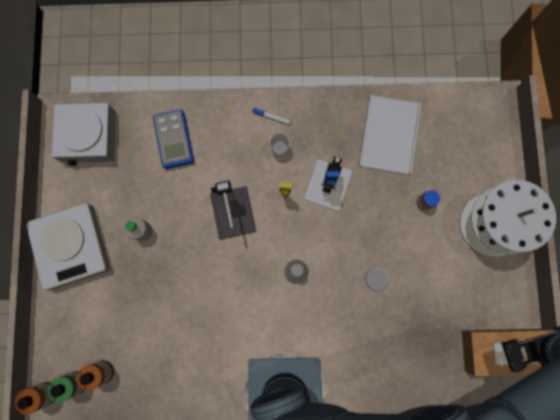

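The side view shows the hanging stand's post at (236,240) with its peg running to about (270,215), the yellow look-alike at (263,200) and the blue handle at (277,165). In the top view the blue probe and clip are at (331,178), the yellow one at (286,189) and the hanging stand at (222,188), its peg pointing to about (232,228).

Candidates for the probe in the top view:
- Blue handle in the clip, (331,178).
- Yellow look-alike, (286,189).
- Blue-ended pen, (260,113).
- Jar's blue lid, (430,199).

I choose (331,178): it has a blue handle and stands in the clip on a white base plate. A close crop will check this.

```bash
python3 - <<'E'
from h import *
a=np.load("side0.npy")[135:285,200:350]; b=np.load("top0.npy")[130:280,205:355]
cv2.imwrite("pics/crop0.png",np.hstack([cv2.resize(x,(400,400),interpolation=cv2.INTER_CUBIC) for x in (a,b)]))
E
```

```text
(no output)
```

View pics/crop0.png

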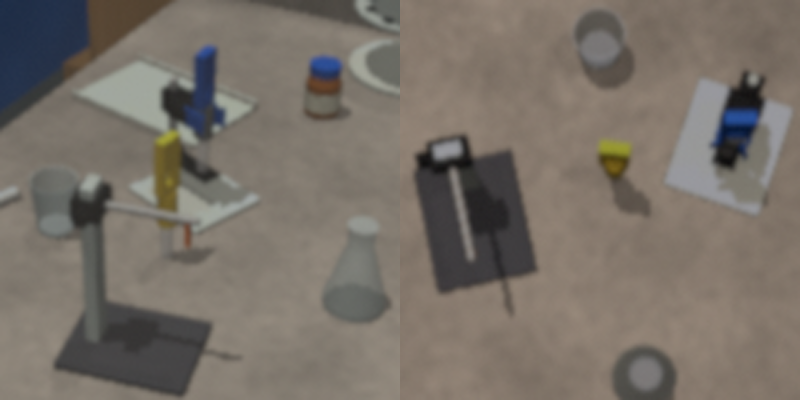

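The crops show the blue-handled probe standing in the blue clip on the white plate, with the handle in the side crop at (205,75) and in the top crop at (741,118). The yellow look-alike stands alone. The peg and the orange keeper, side crop (187,235), belong to the dark-based stand. My choice is confirmed, so next come coarse positions.

```bash
python3 - <<'E'
from h import *
np.set_printoptions(precision=3,suppress=True)
T,S=cam("top"),cam("side")
tc=lambda u,v:(205+u/2.6667,130+v/2.6667)
sc=lambda u,v:(200+u/2.6667,135+v/2.6667)
sc=lambda u,v:(200+u/2.6667,135+v/2.6667)
tt=lambda u,v:(205+(u-400)/2.6667,130+v/2.6667)
print("probe top",onz(T,*tt(741,118),.225), tri(T,tt(741,118),S,sc(206,50)))
print("rod",onz(T,*tt(753,80),.16))
print("ledge",onz(T,*tt(727,155),.05))
print("pegtip",tri(T,tt(472,261),S,sc(198,221)))
print("peg root",tri(T,tt(455,168),S,sc(108,204)))
print("post top",onz(T,*tt(447,150),.216))
for n,p,z in[("yellow",tt(615,147),.17),("flask",tt(645,370),.115),("beaker",tt(598,35),.075),]: print(n,onz(T,*p,z))
for n,q,z in[("dish",(377,279),.01),("jar",(431,199),.085),("bottle",(131,226),.15)]: print(n,onz(T,*q,z))
# base plates
im=np.load("top0.npy"); hsv=cv2.cvtColor(im,cv2.COLOR_BGR2HSV)
m=((hsv[...,1]<60)&(hsv[...,2]<75)).astype(np.uint8)
for nm,m,(x0,y0,x1,y1) in [("dark",m,(205,165,262,245)),("white",((hsv[...,1]<45)&(hsv[...,2]>125)).astype(np.uint8),(300,155,358,215))]:
    k=np.zeros_like(m);k[y0:y1,x0:x1]=m[y0:y1,x0:x1]
    c=max(cv2.findContours(k,0,1)[0],key=cv2.contourArea); b=cv2.boxPoints(cv2.minAreaRect(c))
    P=np.array([onz(T,*p,.008) for p in b]);print(nm,P[:,:2].tolist(),P.mean(0),[np.linalg.norm(P[i]-P[i-1]) for i in range(4)])
E
```

```text
probe top [ 0.624 -0.147  0.225] (array([ 0.623, -0.147,  0.225]), np.float64(0.0016363916262999917))
rod [ 0.681 -0.168  0.16 ]
ledge [ 0.619 -0.146  0.05 ]
pegtip (array([0.485, 0.138, 0.191]), np.float64(0.00037621248531002796))
peg root (array([0.584, 0.155, 0.189]), np.float64(0.003395224084008444))
post top [0.6   0.161 0.216]
yellow [ 0.608 -0.015  0.17 ]
flask [ 0.371 -0.042  0.115]
beaker [0.76  0.001 0.075]
dish [ 0.339 -0.29   0.01 ]
jar [ 0.571 -0.452  0.085]
bottle [0.503 0.434 0.15 ]
dark [[0.6469251146435195, 0.22978395353227016], [0.667951563076558, 0.11566219030045126], [0.4944417370079228, 0.0828678117401678], [0.473973639035729, 0.19500133189140667]] [0.571 0.156 0.008] [np.float64(0.17641440894417793), np.float64(0.11604261448643148), np.float64(0.1765817969314029), np.float64(0.11398626836644675)]
white [[0.591730147523065, -0.06492785701852162], [0.7321843274817563, -0.11565259368914865], [0.6876380722868034, -0.2346420709177632], [0.5485527307530409, -0.18258295876198144]] [ 0.64  -0.149  0.008] [np.float64(0.1253276198018467), np.float64(0.14933310275412115), np.float64(0.12705457308980597), np.float64(0.14850886636161367)]
```

```bash
cat >> h.py <<'E'
from scipy.spatial.transform import Rotation as Ro
np.set_printoptions(precision=4,suppress=True)
def plan(pos,yaw,n,grip=1,R1=None):
    "tool-down pose, equal rows; yaw = world heading of tool x"
    s=observe(); p=np.array(s["eef_pos"]);R=np.array(s["ee_rot"]);pos=np.array(pos)
    if R1 is None: R1=Ro.from_euler('z',yaw).as_matrix()@np.diag([1.,-1,-1])
    w=Ro.from_matrix(R.T@R1).as_rotvec(); dR=Ro.from_rotvec(w/n).as_matrix(); d=(pos-p)/n
    for i in range(n):
        print(np.round(np.r_[R.T@d,w/n,grip],4).tolist()); R=R@dR
E
python3 -c "
from h import *
plan([.60,-.14,.36],2.79,15)"
```

```text
[0.0365, -0.0245, -0.0081, -0.0, -0.0001, -0.1695, 1.0]
[0.0401, -0.0179, -0.0081, -0.0, -0.0001, -0.1695, 1.0]
[0.0425, -0.0109, -0.0081, -0.0, -0.0001, -0.1695, 1.0]
[0.0438, -0.0036, -0.0081, -0.0, -0.0001, -0.1695, 1.0]
[0.0438, 0.0038, -0.0081, -0.0, -0.0001, -0.1695, 1.0]
[0.0425, 0.0112, -0.0081, -0.0, -0.0001, -0.1695, 1.0]
[0.04, 0.0182, -0.0081, -0.0, -0.0001, -0.1695, 1.0]
[0.0363, 0.0247, -0.0081, -0.0, -0.0001, -0.1695, 1.0]
[0.0317, 0.0304, -0.0081, -0.0, -0.0001, -0.1695, 1.0]
[0.0261, 0.0353, -0.0081, -0.0, -0.0001, -0.1695, 1.0]
[0.0197, 0.0392, -0.0081, -0.0, -0.0001, -0.1695, 1.0]
[0.0128, 0.042, -0.0081, -0.0, -0.0001, -0.1695, 1.0]
[0.0056, 0.0436, -0.0081, -0.0, -0.0001, -0.1695, 1.0]
[-0.0019, 0.0439, -0.0081, -0.0, -0.0001, -0.1695, 1.0]
[-0.0092, 0.0429, -0.0081, -0.0, -0.0001, -0.1695, 1.0]
```

Request:
apply_moves([
  [0.0365,-0.0245,-0.02,0,0,-0.17,1],
  [0.04,-0.018,-0.02,0,0,-0.17,1],
  [0.0425,-0.011,-0.02,0,0,-0.17,1],
  [0.044,-0.0036,-0.02,0,0,-0.17,1],
  [0.044,0.004,-0.02,0,0,-0.17,1],
])

```text
clock: 0.78
eef_pos: [0.3071, -0.465, 0.3392]
ee_rot: [[0.451, 0.893, -0.0], [0.893, -0.451, 0.0], [-0.0, -0.0, -1.0]]
wrist_force: [0.9, 0.2, -0.1]
grip_width: 1.0
grasp_force: 0.0
```

Request:
apply_moves([
  [0.0425,0.011,-0.01,0,0,-0.17,1],
  [0.04,0.018,-0.01,0,0,-0.17,1],
  [0.036,0.025,0,0,0,-0.17,1],
  [0.032,0.03,0,0,0,-0.17,1],
  [0.026,0.035,0,0,0,-0.17,1],
])

```text
clock: 1.4
eef_pos: [0.4525, -0.3015, 0.3586]
ee_rot: [[-0.373, 0.928, -0.0], [0.928, 0.373, -0.0], [0.0, -0.0, -1.0]]
wrist_force: [0.1, -0.7, -0.3]
grip_width: 0.999
grasp_force: 0.0
```

Request:
apply_moves([
  [0.02,0.039,0,0,0,-0.17,1],
  [0.013,0.042,0,0,0,-0.17,1],
  [0.0056,0.0436,0,0,0,-0.17,1],
  [-0.002,0.044,0,0,0,-0.17,1],
  [-0.009,0.043,0,0,0,-0.17,1],
])

```text
clock: 2.02
eef_pos: [0.5981, -0.1371, 0.3584]
ee_rot: [[-0.943, 0.332, -0.0], [0.332, 0.943, -0.0], [0.0, -0.0, -1.0]]
wrist_force: [0.3, -0.2, 0.0]
grip_width: 1.001
grasp_force: 0.0
```

```bash
python3 - <<'E'
from h import *
s=observe();print(s["clock"],s["eef_pos"],s["joint_positions"])
C=cam("wrist");im=eyes.grab_frame("wrist");np.save("w1.npy",im);np.savez("w1c.npz",R=C[0],t=C[1],k=C[2:])
cv2.imwrite("pics/w1.png",im)
for X in ([.624,-.147,.225],): print(proj(C,X))
hsv=cv2.cvtColor(im,cv2.COLOR_BGR2HSV);m=((hsv[...,0]>105)&(hsv[...,0]<130)&(hsv[...,1]>140)).astype(np.uint8)
for c in cv2.findContours(m,0,1)[0]:
    if cv2.contourArea(c)>60: print(cv2.contourArea(c),cv2.minAreaRect(c))
E
```

```text
2.025 [ 0.5981 -0.1371  0.3584] [ 0.638   0.4634 -0.702   1.4604  0.3021  1.3282  1.1477]
[280.4669 230.4575]
1039.0 ((59.50001525878906, 235.00003051757812), (37.47665786743164, 36.06244659423828), 45.0)
1214.0 ((279.0, 217.5), (36.0, 53.0), 0.0)
```

View pics/w1.png

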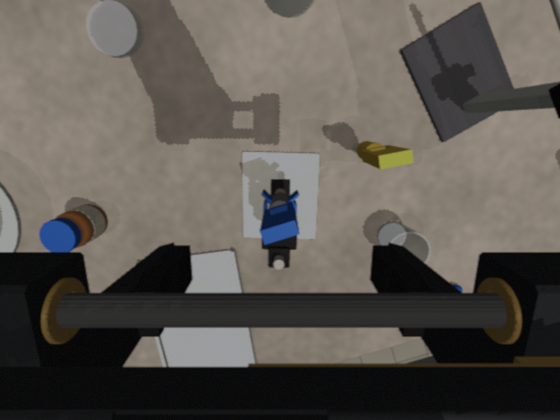

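The wrist view shows the clip base squared to the image. The handle's bright top face is at about (279,230), tilted roughly 15–20° with its right end higher. I'll fit that face.

```bash
python3 - <<'E'
from h import *
im=np.load("w1.npy");d=np.load("w1c.npz");C=(d["R"],d["t"],*d["k"])
sub=im[190:255,250:310]; hsv=cv2.cvtColor(im,cv2.COLOR_BGR2HSV)
v=im[...,0].astype(int); m0=((hsv[...,0]>100)&(hsv[...,0]<130)&(hsv[...,1]>130)); r=np.zeros_like(m0); r[190:255,250:310]=1; m0&=r
print(np.percentile(v[m0],[5,25,50,75,95]))
for t in (110,130,150,165):
    m=(m0&(v>t)).astype(np.uint8)
    for c in cv2.findContours(m,0,1)[0]:
        if cv2.contourArea(c)<60: continue
        b=cv2.boxPoints(cv2.minAreaRect(c)); P=np.array([onz(C,*p,.225) for p in b])
        e=P[1]-P[0];f=P[2]-P[1]
        L=e if np.linalg.norm(e)>np.linalg.norm(f) else f
        print(t,cv2.contourArea(c),b.mean(0),P.mean(0)[:2],np.linalg.norm(e),np.linalg.norm(f),"long dir yaw",np.arctan2(L[1],L[0]))
cv2.imwrite("pics/w1crop.png",cv2.resize(sub,(540,585),interpolation=cv2.INTER_CUBIC))
E
```

```text
[ 53.  54.  95. 153. 154.]
110 486.0 [279.3379 231.973 ] [ 0.6251 -0.1485] 0.03341619563260989 0.013983095324640883 long dir yaw 1.5434315003916932
130 457.5 [279.3655 231.9556] [ 0.6251 -0.1485] 0.03282734798060952 0.013340827439909865 long dir yaw 1.5460257155205683
150 384.0 [279.0432 232.1405] [ 0.6251 -0.1488] 0.03191289924624424 0.011750645886687559 long dir yaw 1.543750470718624
```

View pics/w1crop.png

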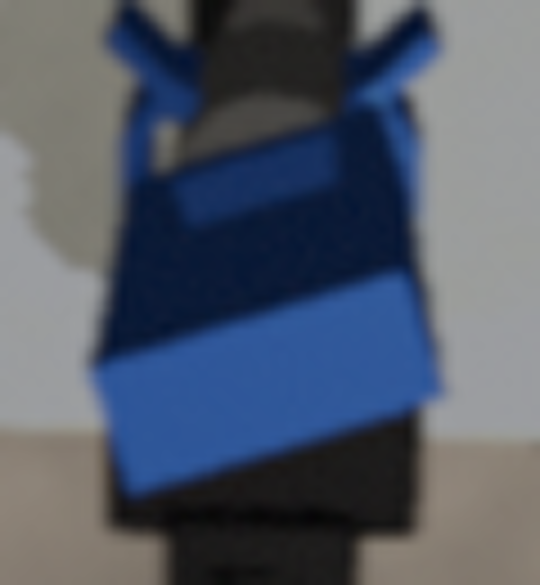

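The crop confirms it: the handle's top face measures 33×14 mm, centred at (0.625,−0.1485), and the probe's x has yaw −0.027. Before grasping I'll take one wrist look over the peg.

```bash
python3 -c "
from h import *
plan([.55,.14,.40],3.115,5)"
```

```text
[0.0269, 0.0481, -0.0081, 0.001, 0.0002, -0.0596, 1.0]
[0.024, 0.0496, -0.0082, 0.001, 0.0002, -0.0596, 1.0]
[0.021, 0.0509, -0.0082, 0.001, 0.0002, -0.0596, 1.0]
[0.0179, 0.0521, -0.0082, 0.001, 0.0002, -0.0596, 1.0]
[0.0148, 0.053, -0.0083, 0.001, 0.0002, -0.0596, 1.0]
```

Request:
apply_moves([
  [0.027,0.048,-0.008,0.001,0,-0.06,1],
  [0.024,0.05,-0.008,0.001,0,-0.06,1],
  [0.021,0.051,-0.008,0.001,0,-0.06,1],
  [0.018,0.052,-0.008,0.001,0,-0.06,1],
  [0.015,0.053,-0.008,0.001,0,-0.06,1],
])

```text
clock: 2.7
eef_pos: [0.5507, 0.1353, 0.3983]
ee_rot: [[-0.999, 0.043, -0.001], [0.043, 0.999, -0.005], [0.001, -0.005, -1.0]]
wrist_force: [0.8, 0.7, -0.2]
grip_width: 0.999
grasp_force: 0.0
```

```bash
python3 - <<'E'
from h import *
s=observe();print(s["clock"],s["eef_pos"])
C=cam("wrist");im=eyes.grab_frame("wrist");np.save("w2.npy",im);np.savez("w2c.npz",R=C[0],t=C[1],k=C[2:])
cv2.imwrite("pics/w2.png",cv2.resize(im,(784,588)))
for X in ([.485,.138,.19],[.584,.155,.19]): print(proj(C,X))
plan([.625,-.1485,.31],3.115,6)
E
```

```text
2.7 [0.5507 0.1353 0.3983]
[282.1332 124.5466]
[300.7243 213.713 ]
[-0.0143, -0.0485, 0.015, 0.0001, -0.0, -0.0005, 1.0]
[-0.0143, -0.0485, 0.015, 0.0001, -0.0, -0.0005, 1.0]
[-0.0142, -0.0485, 0.015, 0.0001, -0.0, -0.0005, 1.0]
[-0.0142, -0.0485, 0.015, 0.0001, -0.0, -0.0005, 1.0]
[-0.0142, -0.0485, 0.015, 0.0001, -0.0, -0.0005, 1.0]
[-0.0142, -0.0485, 0.015, 0.0001, -0.0, -0.0005, 1.0]
```

View pics/w2.png

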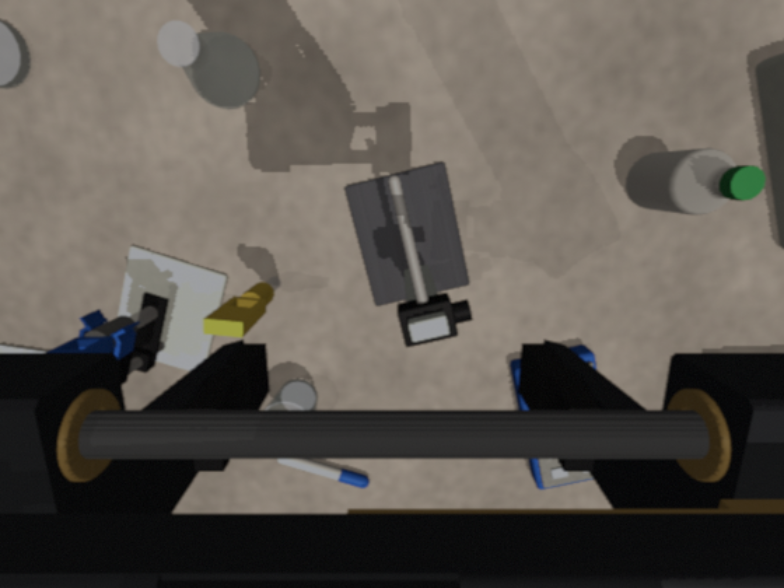

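The wrist view shows the peg tip at (393,177), the clamp end at (422,300) and the post top at (430,328), all in the 1.4× picture. That agrees with my triangulation to about 2 px. I'll refine the line and height numerically while flying back to the probe.

```bash
python3 - <<'E'
from h import *
im=np.load("w2.npy").astype(int).sum(2);d=np.load("w2c.npz");C=(d["R"],d["t"],*d["k"])
rows=[];
for v in range(140,206,3):
    x0=int(281+(v-126)*(20.7/88)); seg=im[v,x0-9:x0+10]; 
    i=np.where(seg>(seg.max()+np.median(seg))/2)[0]; rows.append((x0-9+i.mean(),v,len(i)))
rows=np.array(rows);print(rows[::4])
S=cam("side");side=np.load("side0.npy").astype(int).sum(2)
for z in (.186,.19,.194):
    P=np.array([onz(C,u,v,z) for u,v,_ in rows]); f=np.polyfit(P[:,0],P[:,1],1); q=np.polyval(f,[.485,.6])
    n=np.array([-f[0],1,0]);zs=[]
    for u in range(246,270,2):
        v0=int(round(211.5+(u-240)*.19)); seg=side[v0-6:v0+7,u]; i=np.where(seg>(seg.max()+np.median(seg))/2)[0]
        v=v0-6+i.mean(); o,dd=ray(S,u,v); k=(f[1]-n@o)/(n@dd); X=o+k*dd; zs.append((X[0],X[2],len(i)))
    zs=np.array(zs); print(z,"yaw",np.arctan(f[0]),"y at .485,.6",q,"z",np.median(zs[:,1]),zs[::3].tolist())
    print("tip",onz(C,393/1.4,175.5/1.4,z),"post",onz(C,430/1.4,328/1.4,.216))
E
```

```text
[[284.  140.    5. ]
 [287.  152.    5. ]
 [289.5 164.    6. ]
 [292.5 176.    6. ]
 [295.5 188.    6. ]
 [298.5 200.    6. ]]
0.186 yaw 0.203848595037381 y at .485,.6 [0.1355 0.1593] z 0.19359637207217073 [[0.5656907400646052, 0.19346176295423057, 2.0], [0.5487261931551116, 0.1937309811901109, 2.0], [0.5318795489894106, 0.1923325573332093, 1.0], [0.5151195350213471, 0.1909413245663497, 2.0]]
tip [0.4858 0.1364 0.186 ] post [0.5999 0.16   0.216 ]
0.19 yaw 0.20384859503738112 y at .485,.6 [0.1356 0.1593] z 0.1936206822362993 [[0.5656724825160903, 0.1934860783286021, 2.0], [0.5487085922442105, 0.1937552861439965, 2.0], [0.5318626001525254, 0.19235691641513675, 1.0], [0.5151032349053288, 0.19096573749797752, 2.0]]
tip [0.4858 0.1365 0.19  ] post [0.5999 0.16   0.216 ]
0.194 yaw 0.20384859503738104 y at .485,.6 [0.1356 0.1594] z 0.19364499240042798 [[0.5656542249675752, 0.19351039370297374, 2.0], [0.5486909913333096, 0.19377959109788223, 2.0], [0.53184565131564, 0.19238127549706452, 1.0], [0.5150869347893106, 0.19099015042960532, 2.0]]
tip [0.4858 0.1365 0.194 ] post [0.5999 0.16   0.216 ]
```

Request:
apply_moves([
  [-0.0143,-0.0485,0.015,0,0,0,1],
  [-0.0143,-0.0485,0.015,0,0,0,1],
  [-0.0143,-0.0485,0.015,0,0,0,1],
  [-0.0143,-0.0485,0.015,0,0,0,1],
  [-0.0143,-0.0485,0.015,0,0,0,1],
])

```text
clock: 3.38
eef_pos: [0.6119, -0.1139, 0.3236]
ee_rot: [[-0.999, 0.045, -0.001], [0.045, 0.999, -0.005], [0.001, -0.005, -1.0]]
wrist_force: [1.3, 0.0, 0.7]
grip_width: 1.0
grasp_force: 0.0
```

```bash
python3 -c "
from h import *
plan([.625,-.1485,.27],3.115,2)"
```

```text
[-0.0073, -0.0168, 0.0269, -0.0026, -0.0006, -0.0091, 1.0]
[-0.0072, -0.017, 0.0269, -0.0026, -0.0006, -0.0091, 1.0]
```

Request:
apply_moves([
  [-0.0073,-0.0168,0.027,-0.0026,-0.0006,-0.009,1],
  [-0.0072,-0.017,0.027,-0.0026,-0.0006,-0.009,1],
  [0,0,0,0,0,0,1],
])

```text
clock: 3.75
eef_pos: [0.6235, -0.1485, 0.2678]
ee_rot: [[-1.0, 0.029, -0.004], [0.029, 1.0, 0.001], [0.004, 0.0, -1.0]]
wrist_force: [0.3, 0.1, 0.5]
grip_width: 1.001
grasp_force: 0.0
```

```bash
python3 - <<'E'
from h import *
s=observe();print(s["clock"],s["eef_pos"],s["wrist_force"])
plan([.625,-.1485,.166],3.115,4)
C=cam("wrist");im=eyes.grab_frame("wrist");hsv=cv2.cvtColor(im,cv2.COLOR_BGR2HSV)
m=((hsv[...,0]>100)&(hsv[...,0]<130)&(hsv[...,1]>130)&(im[...,0]>125)).astype(np.uint8)
for c in cv2.findContours(m,0,1)[0]:
    if cv2.contourArea(c)<300: continue
    b=cv2.boxPoints(cv2.minAreaRect(c)); P=np.array([onz(C,*p,.225) for p in b]);e=P[1]-P[0];f=P[2]-P[1]
    print(b.mean(0),P.mean(0)[:2],np.linalg.norm(e),np.linalg.norm(f),np.arctan2(e[1],e[0]),np.arctan2(f[1],f[0]))
E
```

```text
3.75 [ 0.6235 -0.1485  0.2678] [0.263  0.1069 0.4985]
[-0.0005, -0.0, 0.0255, 0.0001, -0.0011, -0.0007, 1.0]
[-0.0004, -0.0, 0.0255, 0.0001, -0.0011, -0.0007, 1.0]
[-0.0004, -0.0, 0.0255, 0.0001, -0.0011, -0.0007, 1.0]
[-0.0004, -0.0, 0.0255, 0.0001, -0.0011, -0.0007, 1.0]
[280.5 240.5] [ 0.6274 -0.149 ] 0.032652417296019955 0.00853065050494883 1.5410971548978456 -0.00933991125256933
```

Request:
apply_moves([
  [-0.0005,0,0.0255,0,-0.001,0,1],
  [-0.0005,0,0.0255,0,-0.001,0,1],
  [-0.0005,0,0.0255,0,-0.001,0,1],
  [-0.0005,0,0.025,0,-0.001,0,1],
  [0,0,0,0,0,0,1],
])

```text
clock: 4.42
eef_pos: [0.6268, -0.1451, 0.1689]
ee_rot: [[-1.0, 0.025, 0.003], [0.025, 1.0, 0.001], [-0.003, 0.001, -1.0]]
wrist_force: [-0.7, 1.2, 0.5]
grip_width: 0.998
grasp_force: 0.0
```

Request:
apply_moves([
  [0,0,0,0,0,0,0.3],
  [0,0,0,0,0,0,0.2],
  [0,0,0,0,0,0,0],
  [0,0,0,0,0,0,0],
  [0,0,0,0,0,0,0],
], force=60)

```text
clock: 5.05
eef_pos: [0.6273, -0.1464, 0.169]
ee_rot: [[-1.0, 0.026, 0.004], [0.026, 1.0, 0.0], [-0.004, 0.0, -1.0]]
wrist_force: [0.1, 0.6, -0.3]
grip_width: 0.454
grasp_force: 0.0
```

Request:
apply_moves([
  [0,0,0.003,0,0,0,0.45],
  [0,0,0,0,0,0,0],
  [0,0,0,0,0,0,0],
  [0,0,0,0,0,0,0],
  [0,0,0,0,0,0,0],
], force=60)

```text
clock: 5.68
eef_pos: [0.6274, -0.1475, 0.1658]
ee_rot: [[-1.0, 0.027, 0.005], [0.027, 1.0, -0.001], [-0.005, -0.001, -1.0]]
wrist_force: [1.8, -4.9, -1.7]
grip_width: 0.379
grasp_force: 59.9
```

```bash
python3 - <<'E'
from h import *
s=observe();print(s["clock"],s["eef_pos"],s["wrist_force"],s["grasp_force"],s["grip_width"])
R=np.array(s["ee_rot"]);print(R.T@[-np.cos(-.347),-np.sin(-.347),0])
E
```

```text
5.675 [ 0.6274 -0.1475  0.1658] [ 1.8181 -4.9172 -1.692 ] 59.87612737342715 0.3787861911733325
[ 0.9491  0.315  -0.0048]
```

Request:
apply_moves([
  [0.0047,0.0016,0,0,0,0,0],
  [0.0047,0.0016,0,0,0,0,0],
  [0.0047,0.0016,0,0,0,0,0],
])

```text
clock: 6.05
eef_pos: [0.6163, -0.1432, 0.1674]
ee_rot: [[-1.0, 0.027, 0.011], [0.027, 1.0, -0.002], [-0.011, -0.002, -1.0]]
wrist_force: [2.1, -3.8, -1.0]
grip_width: 0.382
grasp_force: 59.9
```

Request:
apply_moves([
  [0.007,0.0023,0,0,0,0,0],
  [0.008,0.0026,0,0,0,0,0],
  [0.01,0.0033,0,0,0,0,0],
  [0.011,0.0037,0,0,0,0,0],
])

```text
clock: 6.55
eef_pos: [0.5769, -0.1275, 0.1657]
ee_rot: [[-1.0, 0.025, 0.004], [0.025, 1.0, 0.001], [-0.004, 0.001, -1.0]]
wrist_force: [0.5, -0.1, -1.9]
grip_width: 0.379
grasp_force: 59.9
```

```bash
python3 - <<'E'
from h import *
s=observe();print(s["clock"],s["eef_pos"],s["wrist_force"],s["ft_torque"],s["grasp_force"],s["grip_width"])
im=[eyes.grab_frame(n) for n in ("side","wrist")]
a=cv2.resize(im[0][110:235,210:335],(400,400),interpolation=cv2.INTER_CUBIC); b=cv2.resize(im[1][150:330,190:370],(400,400),interpolation=cv2.INTER_CUBIC)
cv2.imwrite("pics/pull.png",np.hstack([a,b]))
E
```

```text
6.55 [ 0.5769 -0.1275  0.1657] [ 0.5497 -0.0563 -1.904 ] [ 0.0468 -0.1926 -0.0293] 59.872946224641055 0.3789711386472095
```

View pics/pull.png

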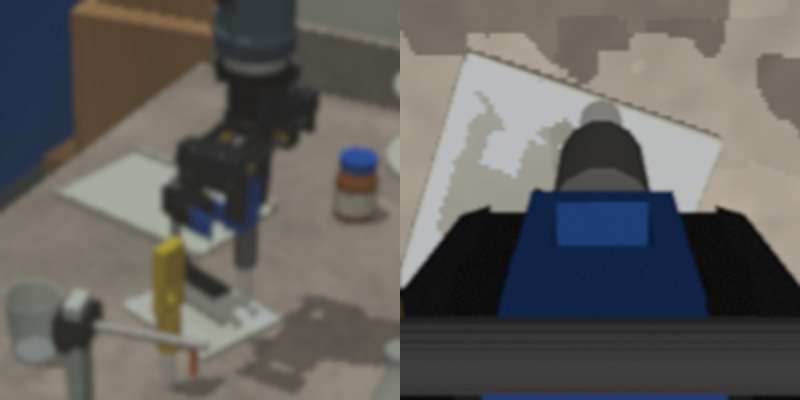

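The probe is out of the clip and upright in the fingers. Its grey body hangs below the handle at side crop (245,240), and the window is squarely visible in the wrist crop at (602,225). Next I'll check tilt and offset from those edges and plan the lift.

```bash
python3 - <<'E'
from h import *
C=cam("wrist"); s=observe(); p=np.array(s["eef_pos"]);R=np.array(s["ee_rot"]);x=R[:,0];y=R[:,1];z=np.array([0,0,1.])
for off in (0,.002):
  for dz in (.002,.004,.006):
    e=p+x*off+z*dz
    q=lambda a,b,c:proj(C,e+x*a+y*b+z*c)
    print(off,dz,"handle bottom row/cols",q(.007,-.017,-.02),q(.007,.017,-.02),"win",q(.007,-.0104,-.012),q(.007,.0104,-.012),"body low",q(.013,0,-.068)[1],"tip",q(.008,0,-.12)[1])
print("obs: bottom 236, 248.5-313.7; window lower edge ~240.9 260-301.6; body low 204.9; tip 195")
plan([.52,-.105,.30],3.115,3,0)
E
```

```text
0 0.002 handle bottom row/cols [249.5329 237.1754] [312.976  237.1571] win [260.9557 242.4944] [301.5892 242.483 ] body low 204.56015015512853 tip 195.26680758081756
0 0.004 handle bottom row/cols [249.1779 238.4608] [313.34   238.4425] win [260.7194 243.904 ] [301.8353 243.8925] body low 205.2852937325029 tip 195.78469615130152
0 0.006 handle bottom row/cols [248.8148 239.7757] [313.7124 239.7572] win [260.4775 245.3475] [302.0873 245.3359] body low 206.0235675948552 tip 196.3101389750129
0.002 0.002 handle bottom row/cols [249.4386 233.6375] [313.0695 233.6189] win [260.8924 238.8064] [301.6518 238.7948] body low 201.6775383825543 tip 192.92002077441762
0.002 0.004 handle bottom row/cols [249.0815 234.8865] [313.4356 234.8679] win [260.6546 240.1765] [301.8994 240.1648] body low 202.3784739304299 tip 193.4218740688167
0.002 0.006 handle bottom row/cols [248.7162 236.1643] [313.8102 236.1455] win [260.4112 241.5797] [302.153  241.5679] body low 203.09213174954778 tip 193.93106179896196
obs: bottom 236, 248.5-313.7; window lower edge ~240.9 260-301.6; body low 204.9; tip 195
[0.0188, 0.0071, -0.0448, 0.0001, 0.0011, 0.0006, 0.0]
[0.0189, 0.007, -0.0448, 0.0001, 0.0011, 0.0006, 0.0]
[0.0189, 0.007, -0.0448, 0.0001, 0.0011, 0.0006, 0.0]
```

Request:
apply_moves([
  [0.019,0.007,-0.045,0,0.001,0,0],
  [0.019,0.007,-0.045,0,0.001,0,0],
  [0.019,0.007,-0.045,0,0.001,0,0],
])

```text
clock: 7.02
eef_pos: [0.5203, -0.1055, 0.3019]
ee_rot: [[-1.0, 0.026, 0.002], [0.026, 1.0, 0.0], [-0.002, 0.0, -1.0]]
wrist_force: [0.7, -0.8, -0.9]
grip_width: 0.379
grasp_force: 59.9
```

```bash
python3 -c "
from h import *
plan([.4517,.1295,.28],3.345,5,0)"
```

```text
[0.0149, 0.0466, 0.0044, 0.0, 0.0003, -0.0458, 0.0]
[0.0128, 0.0473, 0.0044, 0.0, 0.0003, -0.0458, 0.0]
[0.0106, 0.0478, 0.0044, 0.0, 0.0003, -0.0458, 0.0]
[0.0084, 0.0482, 0.0044, 0.0, 0.0003, -0.0458, 0.0]
[0.0062, 0.0486, 0.0044, 0.0, 0.0003, -0.0458, 0.0]
```

Request:
apply_moves([
  [0.015,0.0466,0.0044,0,0,-0.046,0],
  [0.013,0.0473,0.0044,0,0,-0.046,0],
  [0.0106,0.0478,0.0044,0,0,-0.046,0],
  [0.0084,0.0482,0.0044,0,0,-0.046,0],
  [0.006,0.0486,0.0044,0,0,-0.046,0],
])

```text
clock: 7.65
eef_pos: [0.4516, 0.1305, 0.2787]
ee_rot: [[-0.979, -0.204, 0.002], [-0.204, 0.979, 0.0], [-0.002, -0.0, -1.0]]
wrist_force: [-0.2, 1.2, -1.3]
grip_width: 0.378
grasp_force: 59.9
```

```bash
python3 -c "
from h import *
plan([.4517,.1295,.1845],3.345,4,0)"
```

```text
[0.0001, -0.0002, 0.0235, -0.0001, 0.0006, 0.0005, 0.0]
[0.0001, -0.0002, 0.0235, -0.0001, 0.0006, 0.0005, 0.0]
[0.0001, -0.0003, 0.0235, -0.0001, 0.0006, 0.0005, 0.0]
[0.0, -0.0003, 0.0235, -0.0001, 0.0006, 0.0005, 0.0]
```

Request:
apply_moves([
  [0,0,0.0235,0,0.0005,0,0],
  [0,0,0.0235,0,0.0005,0,0],
  [0,0,0.0235,0,0.0005,0,0],
  [0,0,0.0235,0,0.0005,0,0],
  [0,0,0,0,0,0,0],
])

```text
clock: 8.28
eef_pos: [0.4512, 0.1289, 0.1836]
ee_rot: [[-0.979, -0.203, -0.003], [-0.203, 0.979, -0.0], [0.003, 0.0, -1.0]]
wrist_force: [-0.2, -0.7, -0.3]
grip_width: 0.381
grasp_force: 59.9
```

```bash
python3 - <<'E'
from h import *
s=observe();print(s["clock"],s["eef_pos"],s["wrist_force"])
im=[eyes.grab_frame(n) for n in ("side","wrist")]
a=cv2.resize(im[0][150:275,210:335],(400,400),interpolation=cv2.INTER_CUBIC); b=cv2.resize(im[1][150:330,190:370],(400,400),interpolation=cv2.INTER_CUBIC)
cv2.imwrite("pics/pre.png",np.hstack([a,b]))
p=np.array(s["eef_pos"]);R=np.array(s["ee_rot"]);h=np.array([.979,.202]);d=p[:2]-[.6,.16];print("hang xy of TCP",d@h,d@[-h[1],h[0]],R[:,0])
C=cam("side");print("eye",proj(C,p+R[:,0]*.0015+[0,0,.0045]),"tip",proj(C,p+R[:,0]*.0015+[0,0,-.1155]),"pegtip",proj(C,[.4845,.136,.19]))
plan([.4517,.1295,.1845],3.345,1,0)
E
```

```text
8.275 [0.4512 0.1289 0.1836] [-0.2427 -0.6518 -0.2634]
hang xy of TCP -0.15199568440086073 -0.0003733280919194836 [-0.9791 -0.2033  0.0032]
eye [287.6999 220.7367] tip [285.9602 254.6743] pegtip [274.957  217.8901]
[0.0007, 0.0002, 0.0007, 0.0003, 0.0, 0.0012, 0.0]
```

View pics/pre.png

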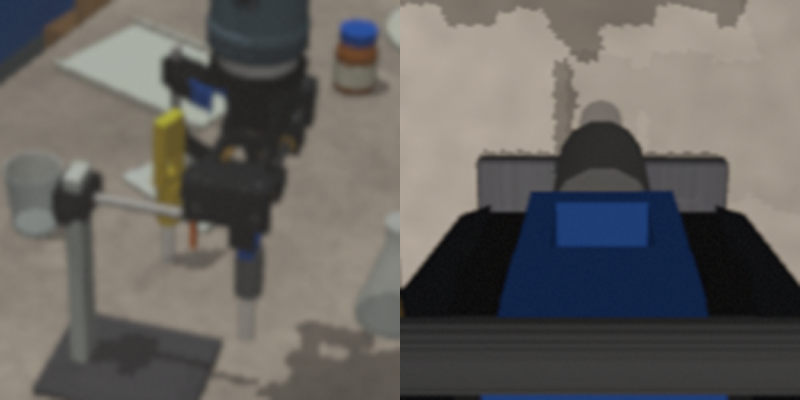

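The side crop shows the handle lined up with the peg tip at (183,211). In the wrist crop the base plate sits symmetric about the handle, centre 603 against 602. Inserting gently now.

Request:
apply_moves([
  [-0.007,0.0004,-0.0015,0,0,0,0],
  [-0.008,0,0,0,0,0,0],
  [-0.008,0,0,0,0,0,0],
  [-0.006,0,0,0,0,0,0],
  [-0.006,0,0,0,0,0,0],
])

```text
clock: 9.0
eef_pos: [0.4866, 0.1367, 0.1859]
ee_rot: [[-0.979, -0.203, -0.001], [-0.203, 0.979, -0.0], [0.001, 0.0, -1.0]]
wrist_force: [-0.3, 0.5, -0.8]
grip_width: 0.382
grasp_force: 59.9
```

Request:
apply_moves([
  [-0.005,0,0,0,0,0,0],
  [-0.005,0,0,0,0,0,0],
])

```text
clock: 9.25
eef_pos: [0.4963, 0.1387, 0.1859]
ee_rot: [[-0.979, -0.203, -0.001], [-0.203, 0.979, -0.0], [0.001, -0.0, -1.0]]
wrist_force: [-0.4, 0.2, -1.4]
grip_width: 0.381
grasp_force: 59.9
```

```bash
cat > st.py <<'E'
from h import *
s=observe();p=np.array(s["eef_pos"]);R=np.array(s["ee_rot"]);h=np.array([.979,.202]);d=p[:2]-[.6,.16]
print(s["clock"],"hang xy TCP",d@h,d@[-h[1],h[0]],"z",p[2],"F tool",R.T@s["wrist_force"],"T",R.T@s["ft_torque"],"g",s["grip_width"],s["grasp_force"])
E
python3 st.py
```

```text
9.25 hang xy TCP -0.10584309293761592 9.031947597025725e-05 z 0.1859328419847485 F tool [0.3044 0.3072 1.3607] T [-0.041  -0.1491  0.0646] g 0.380546357354281 59.873031503520906
```

Request:
apply_moves([
  [-0.005,0,0,0,0,0,0],
  [-0.005,0,0,0,0,0,0],
  [-0.005,0,0,0,0,0,0],
  [-0.005,0,0,0,0,0,0],
  [-0.005,0,0,0,0,0,0],
])

```text
clock: 9.88
eef_pos: [0.5209, 0.1438, 0.186]
ee_rot: [[-0.979, -0.203, -0.001], [-0.203, 0.979, -0.0], [0.001, -0.0, -1.0]]
wrist_force: [-0.3, -0.6, -0.9]
grip_width: 0.38
grasp_force: 59.9
```

```bash
python3 st.py
```

```text
9.875 hang xy TCP -0.08071335928860697 8.881440898725618e-05 z 0.185979029308303 F tool [ 0.4068 -0.499   0.9495] T [ 0.0243 -0.212   0.003 ] g 0.37961850969457483 59.873039494268596
```

Request:
apply_moves([
  [-0.005,0,0,0,0,0,0],
  [-0.005,0,0,0,0,0,0],
  [-0.005,0,0,0,0,0,0],
])

```text
clock: 10.25
eef_pos: [0.5356, 0.1468, 0.1859]
ee_rot: [[-0.979, -0.203, -0.001], [-0.203, 0.979, -0.0], [0.001, -0.0, -1.0]]
wrist_force: [0.7, 0.6, -1.0]
grip_width: 0.381
grasp_force: 59.9
```

```bash
python3 st.py
```

```text
10.25 hang xy TCP -0.06575073953806032 8.75095287304686e-05 z 0.1859482591329797 F tool [-0.8089  0.4528  0.9701] T [ 0.0045 -0.1085 -0.0345] g 0.3811724267188388 59.87302117282525
```

Request:
apply_moves([
  [-0.004,0,0,0,0,0,0],
  [-0.004,0,0,0,0,0,0],
  [-0.004,0,0,0,0,0,0],
  [0,0,0.002,0,0,0,0],
  [0,0,0.002,0,0,0,0],
])

```text
clock: 10.88
eef_pos: [0.5468, 0.1491, 0.1818]
ee_rot: [[-0.979, -0.203, -0.001], [-0.203, 0.979, -0.0], [0.001, -0.0, -1.0]]
wrist_force: [-0.4, -0.4, -0.9]
grip_width: 0.381
grasp_force: 59.9
```

Request:
apply_moves([
  [0,0,0.001,0,0,0,0],
  [0,0,0.001,0,0,0,0],
])

```text
clock: 11.12
eef_pos: [0.5469, 0.1492, 0.1799]
ee_rot: [[-0.979, -0.203, -0.001], [-0.203, 0.979, -0.0], [0.001, -0.0, -1.0]]
wrist_force: [-0.1, -0.2, -1.0]
grip_width: 0.378
grasp_force: 59.9
```

```bash
python3 - <<'E'
exec(open("st.py").read())
im=[eyes.grab_frame(n) for n in ("side","wrist")]
a=cv2.resize(im[0][150:275,210:335],(400,400),interpolation=cv2.INTER_CUBIC); b=cv2.resize(im[1][150:330,190:370],(400,400),interpolation=cv2.INTER_CUBIC)
cv2.imwrite("pics/on.png",np.hstack([a,b]))
E
```

```text
11.125 hang xy TCP -0.054171702856785 0.00010940594433384467 z 0.17988708328529862 F tool [ 0.1368 -0.1994  1.0265] T [ 0.0108 -0.2182 -0.0518] g 0.37825900074046176 59.87294305348769
```

View pics/on.png

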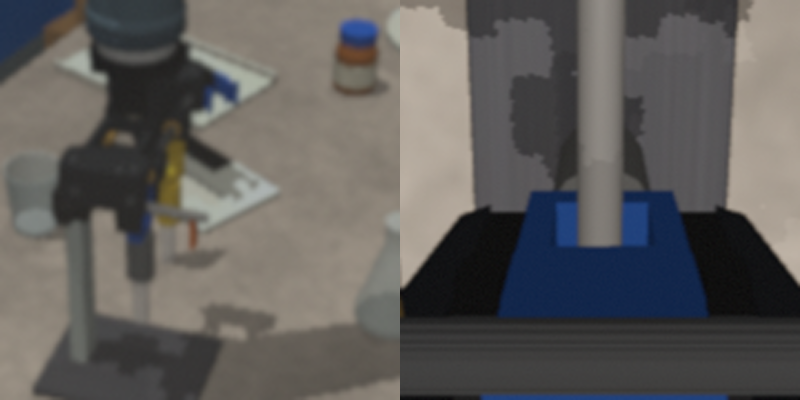

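The peg passes centrally through the window, at wrist crop (600,225), and the orange keeper hangs down again in front at side crop (193,235). Now I'll lower until the peg takes the weight.

Request:
apply_moves([
  [0,0,0.001,0,0,0,0],
  [0,0,0.001,0,0,0,0],
])

```text
clock: 11.48
eef_pos: [0.5471, 0.1493, 0.1784]
ee_rot: [[-0.979, -0.203, -0.0], [-0.203, 0.979, -0.0], [0.0, -0.0, -1.0]]
wrist_force: [-3.1, -1.3, 7.5]
grip_width: 0.383
grasp_force: 59.9
```

Request:
apply_moves([
  [0,0,0.0005,0,0,0,0],
  [0,0,0,0,0,0,0],
])

```text
clock: 11.72
eef_pos: [0.5471, 0.1493, 0.1785]
ee_rot: [[-0.979, -0.203, 0.0], [-0.203, 0.979, -0.001], [0.0, -0.001, -1.0]]
wrist_force: [-2.8, -1.6, 7.5]
grip_width: 0.381
grasp_force: 59.9
```

Request:
apply_moves([
  [0,0,-0.0007,0,0,0,0],
  [0,0,0,0,0,0,0],
], force=20)

```text
clock: 11.98
eef_pos: [0.5472, 0.1496, 0.1785]
ee_rot: [[-0.979, -0.203, 0.0], [-0.203, 0.979, 0.0], [-0.0, 0.0, -1.0]]
wrist_force: [-0.3, 0.2, 3.7]
grip_width: 0.382
grasp_force: 20.0
```

Request:
apply_moves([
  [0,0,0,0,0,0,0.42],
  [0,0,0,0,0,0,0.46],
  [0,0,0,0,0,0,0.52],
  [0,0,0,0,0,0,0.6],
  [0,0,0,0,0,0,0.7],
])

```text
clock: 12.6
eef_pos: [0.547, 0.1492, 0.1781]
ee_rot: [[-0.979, -0.203, -0.001], [-0.203, 0.979, -0.0], [0.001, -0.0, -1.0]]
wrist_force: [-0.3, 0.0, -1.3]
grip_width: 0.687
grasp_force: 0.0
```

Request:
apply_moves([
  [0,0,0,0,0,0,0.75],
  [0,0,-0.01,0,0,0,0.75],
  [0,0,-0.02,0,0,0,0.75],
  [0,0,-0.03,0,0,0,0.75],
  [0,0,-0.03,0,0,0,0.75],
])

```text
clock: 13.22
eef_pos: [0.5472, 0.1495, 0.2706]
ee_rot: [[-0.979, -0.203, 0.001], [-0.203, 0.979, 0.0], [-0.001, 0.0, -1.0]]
wrist_force: [0.1, -0.8, 0.4]
grip_width: 0.749
grasp_force: 0.0
```

Request:
apply_moves([
  [0,0,-0.04,0,0,0,0.75],
  [0.02,0,-0.04,0,0,0,0.75],
  [0.04,0,0,0,0,0,0.75],
  [0.04,0,0,0,0,0,0.75],
  [0,0,0,0,0,0,0.75],
])

```text
clock: 13.85
eef_pos: [0.4474, 0.1288, 0.3496]
ee_rot: [[-0.979, -0.204, 0.001], [-0.204, 0.979, -0.003], [-0.001, -0.003, -1.0]]
wrist_force: [0.2, -0.1, -0.3]
grip_width: 0.752
grasp_force: 0.0
```

```bash
python3 - <<'E'
exec(open("st.py").read())
im=[eyes.grab_frame(n) for n in ("side","wrist")]
a=cv2.resize(im[0][150:275,210:335],(400,400),interpolation=cv2.INTER_CUBIC); b=cv2.resize(im[1][100:350,155:405],(400,400),interpolation=cv2.INTER_CUBIC)
cv2.imwrite("pics/fin.png",np.hstack([a,b]))
E
```

```text
13.85 hang xy TCP -0.1556672069432013 0.00030126096868162084 z 0.3495553190123703 F tool [-0.1581 -0.1355  0.2846] T [-0.0021 -0.1691  0.0205] g 0.7518259766855382 0.0
```

View pics/fin.png

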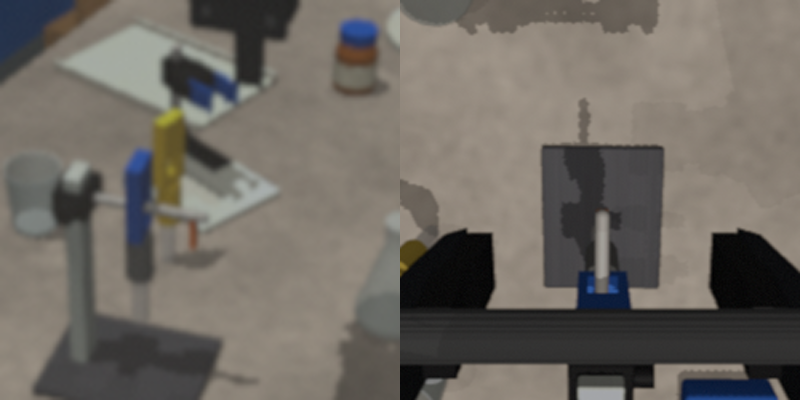

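The probe hangs upright on the peg at side crop (138,200). The orange keeper is shut in front of it at (193,235), and the gripper is clear. Letting it settle a moment, then handing in.

Request:
apply_moves([
  [0,0,0,0,0,0,0.75],
  [0,0,0,0,0,0,0.75],
  [0,0,0,0,0,0,0.75],
  [0,0,0,0,0,0,0.75],
  [0,0,0,0,0,0,0.75],
])

```text
clock: 14.58
eef_pos: [0.4492, 0.129, 0.3482]
ee_rot: [[-0.979, -0.203, -0.001], [-0.203, 0.979, -0.0], [0.001, 0.0, -1.0]]
wrist_force: [0.5, 0.2, -0.5]
grip_width: 0.749
grasp_force: 0.0
```

```bash
python3 -c "
from h import *
print(manip.job_done())"
```

```text
the job is handed in; nothing more can be done
None
```

I snapped the probe forward out of the clip and hung it on the peg; the last picture shows it upright with the keeper shut and the gripper clear, and I handed the job in at about 14.6 s with no verdict returned.

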